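Prop the bar caddy's lid half open on its long stay

ROBOT

A 6-joint arm with a two-finger parallel gripper is mounted at the origin on a cart in front of the work surface, level with it; the furniture and walls round the work are solid. World frame = base frame: x ahead of the robot, y to its left, z up, the work surface at z = 0. Lengths are in m, angles in rad, forces in N, time in s.
With the tool pointing down it reaches from about 0.3 to 0.85 m from the base axis. Payload 4.2 kg.
Tool frame: the origin (TCP) lies midway between the tips of the shut fingers; the grasp point (between the pads) lies manip.tcp_to_grasp behind it (manip.tcp_to_grasp is the distance from the TCP to the grasp point, in m); z points along the fingers, y is the direction in which the jaws open and shut (so a half turn about z gives the same grasp; the last joint's range is limited). The gripper opens to 91 mm and grips with 3 to 60 N. Pads are 32 mm wide; open, the fingers measure 118 mm over their backs; the gripper's body (76 mm by 178 mm) begins 60 mm behind the grasp point.
Start: joints at [1.305, 0.32, 1.565, -0, 1.257, -0.02], TCP at [0.14, 0.558, 0.214] pointing down, gripper open.
Joint ranges: [-3.11, 3.11], [-0.84, 2.01], [0.21, 2.61], [-1.34, 4.49], [0.05, 2.63], [-2.56, 2.56]. Speed limits (rad/s): [2.57, 2.57, 3.14, 3.14, 3.14, 3.14].

INTERFACE

Orientations are given as a unit quaternion [x, y, z, w].
In Python, from bench import manip gives the robot as it stands.
- The arm moves only by the tool arm_command, never from a script. Its argument "increments" is a list of rows, each a list of 3 entries, a list of its own where there are three numbers: the shift along the tool's x, y, z in m, then the turn about the tool's z in degrees, then the opening, from 0 (shut) to 1 (fully open). A call has 1 to 12 rows; each row shifts and turns the commanded pose from where the row before left it, along the tool's axes as they then stand; what a row does not reach is not made up. A row lasts 1/12 s, in which the tool goes at most 41.7 mm and 7.16 degrees, less where a joint would pass 70% of its speed; a pose out of reach is approached as far as the arm can. A call with a gripper value outside its range is refused whole. The fingers move at their own pace and stop on an object; "force" is the grip in N (left out, the last holds). Time passes only in rows, so rows that do not move let the fingers close. It gives the time, the measured TCP pose, the force and the opening at its end, in the units of the state.
- manip.read_state(): the state, without advancing time (a new reading comes with each control period).
- manip.capture(name): name is "side" or "top" or "wrist"; returns a dict with "image" (420x560x3 uint8, red, green, blue), "camera_matrix" (3x3 intrinsics, pixels), "rvec" (rotation vector, rad) and "tvec" (3), from world to camera coordinates, as OpenCV has them; the wrist camera has in their place "T_tool_cam" (4x4, takes a point from camera to tool coordinates, whose origin is the TCP and whose axes are the flange's). Camera axes: x right, y down, z forward; pixel columns grow to the right and rows downward; lengths in m; the calibration is good to about 2 mm. The wrist camera is an equidistant fisheye: a pixel r from the principal point sees the ray r / f radians off the axis. A picture is of the moment at which its call begins: read the wrist's pose just before it. There is no depth.
- manip.job_done(): hands the job in, once; it reports no verdict.
The state is a dict: "clock": time; "q": joint angles; "joint_velocities": joint speeds; "effort": joint torques, N m; "position": TCP position; "tool_rot": TCP orientation; "wrist_force": force on the tool from outside, world axes, zero at the start; "moment": the same for the moment, N m; "grip_width": opening from 0.0 (shut) to 1.0 (fully open).
Only numpy, scipy, OpenCV 4.12 (cv2) and the standard library are available. Lean on these libraries where they do the work, as an engineer would, in place of code of your own. Each camera call takes 0.05 s, during which the arm holds its last target.

TASK

The lid of the steel bar caddy has been thrown right back. Flip up the longer of the caddy's two stays until it stands against its stop just past upright, then bring the lid forward and lower it gently, without dropping it, so that it stays propped half open on that stay. Leave the shorter stay folded down.

Things in the scene. Friction and masses are not known exactly. Their poses are not given: they have to be found in the camera images.
- caddy: Fixed steel bar caddy, 150 (x) x 320 (y) x 86 mm: an open bin of three bays behind (its rim 82 mm high), holding a few bar tools, and a ledge 36 mm deep and 50 mm high along its front, on which two stays lie folded end to end. Origin: centre of its underside, on the counter; x points to its back (where the lid is hinged), y to its left, z up. Its front face lies at x = -75 mm.
- lid (a joint): Angle in rad of the flat black lid (185 x 316 x 4 mm, about 0.3 kg), hinged along the caddy's back top edge: 0 shut, grows as the lid opens, 1.57 upright, 1.88 its stop, leaning back. It starts leaning back near its stop; forward of upright its weight pulls it down (about 2 N at the handle) and nothing but a raised stay holds it. Resting on the raised long stay it reads about 0.74, on the raised short stay about 0.48.
- lid_handle (a point): Middle of the lid's handle bar: a steel rod 10 mm thick and 100 mm long, parallel to the hinge, held by a leg at each end 40 mm beyond the lid's free edge. Its circle about the hinge has a radius of 225 mm, and the bar turns with the lid; at lid angle q it lies 225 mm * cos q in front of the hinge (towards the caddy's -x) and 225 mm * sin q above it, plus 4 mm square to the lid towards its outer face (the top when shut).
- lid_hinge (a point): Middle of the lid's hinge line, fixed to the caddy, 86 mm above the counter, at x = 75 mm of the caddy; the hinge runs along the caddy's y axis.
- long_stay (a joint): Angle in rad of the long stay, an aluminium rod 8 mm thick and 133 mm long from pivot to rubber tip. 0: folded flat along the ledge, its tip to the caddy's right (-y). It grows as the tip swings up; 1.57 is upright, 1.71 its stop, leaning slightly to the left. It swings in the upright plane along the caddy's y axis, and its stiff pivot (0.04 N m) lets it stay at any angle. Either stay may be the left one on the ledge.
- long_stay_peg (a point): Point to grip on the long stay's black peg: a round peg 10 mm thick and 64 mm long (with a 14 mm cap at its end) that sticks out towards the caddy's front, along -x, 100 mm from the pivot. The point is 45 mm out along the peg, 22 mm in front of the caddy's front face, with nothing below it but the counter. When the stay is folded it is about 67 mm above the counter.
- long_stay_pivot (a point): Point on the long stay's pivot axis (which runs along the caddy's x), in the upright plane of the peg's grip point; 67 mm above the counter, fixed to the caddy. The peg's grip point circles it at 100 mm.
- short_stay (a joint): Angle in rad of the short stay, built like the long one but 85 mm long, its peg 60 mm from its pivot; 0 folded, 1.71 at its stop. To be left folded.

How it is judged:
By the outcome, as a careful person would: the job done as asked, in the order asked, and still so for the second after the job is handed in, with the robot touching nothing.
It also fails if it takes over 54 s, if anything falls off the work surface, if the arm or the gripper's body presses on something with over 40 N, if the wrist force passes 120 N, or if a joint passes its speed limit or range.

## Working session

There is one attempt and no reset: what is moved stays moved. The work goes in short steps, Python scripts to look and compute and a tool call to move; the robot and the scene stay as the last step left them, time stands still between calls to the robot, and variables do not carry over. Pictures are saved under pics/ and viewed, and the job is handed in when it is done.

Besides the shell and the picture viewer there is one more tool, called after "Call:" as name(argument=value, ...), one argument or row to a line, values as JSON. arm_command: Moves the arm, as the interface text tells. Its arguments: {"type":"object","properties":{"increments":{"type":"array","items":{"type":"array"}},"force":{"type":"number"}},"required":["increments"]}

```bash
ls; mkdir -p pics
python3 - <<'E'
from bench import manip
import cv2
s=manip.read_state()
print(s, manip.tcp_to_grasp)
import pickle
d={}
for n in ["side","top","wrist"]:
    c=manip.capture(n); d[n]=c
    cv2.imwrite(f"pics/{n}0.png",c["image"][:,:,::-1])
    print(n,{k:v for k,v in c.items() if k!="image"})
pickle.dump((s,d),open("cap0.pkl","wb"))
E
```

```text
pics
{'clock': 0.0, 'q': array([ 1.30500817e+00,  3.20267932e-01,  1.56569482e+00, -3.90230262e-05,
        1.25738092e+00, -2.00338667e-02]), 'joint_velocities': array([ 0.0004148 , -0.00236903, -0.00023756,  0.00062265, -0.00069183,
        0.00126651]), 'effort': array([ 2.91235992e-04, -4.12468386e+01, -2.31980610e+01,  7.26551330e-02,
        4.56508552e-02, -1.38732939e-04]), 'position': array([0.13978616, 0.55722125, 0.21312791]), 'tool_rot': array([ 1.22562131e-01,  9.92460456e-01, -8.69227407e-04, -1.06327952e-04]), 'wrist_force': array([ 0.4076748 , -0.29801756,  0.22774966]), 'moment': array([-0.02204957, -0.01325945,  0.00320253]), 'grip_width': 0.9997631401012037} 0.0188
side {'camera_matrix': array([[412.59302659,   0.        , 277.9269858 ],
       [  0.        , 412.59302659, 204.74557708],
       [  0.        ,   0.        ,   1.        ]]), 'rvec': array([ 1.92889983, -0.47238233,  0.30801067]), 'tvec': array([-0.44146929,  0.16881923,  0.67707259])}
top {'camera_matrix': array([[470.32016379,   0.        , 283.22932291],
       [  0.        , 470.32016379, 207.57411133],
       [  0.        ,   0.        ,   1.        ]]), 'rvec': array([ 2.09898497, -2.13500052,  0.18062068]), 'tvec': array([0.04013183, 0.53192125, 0.83761739])}
wrist {'camera_matrix': array([[325.1922621 ,   0.        , 277.87919432],
       [  0.        , 325.1922621 , 206.31557968],
       [  0.        ,   0.        ,   1.        ]]), 'T_tool_cam': array([[ 1.22693238e-03, -9.54893150e-01, -2.96947077e-01,
         8.37835585e-02],
       [ 9.99999246e-01,  1.18695864e-03,  3.14913947e-04,
         3.36879687e-05],
       [ 5.17547277e-05, -2.96947239e-01,  9.54893887e-01,
        -1.71709372e-01],
       [ 0.00000000e+00,  0.00000000e+00,  0.00000000e+00,
         1.00000000e+00]])}
```

View pics/side0.png

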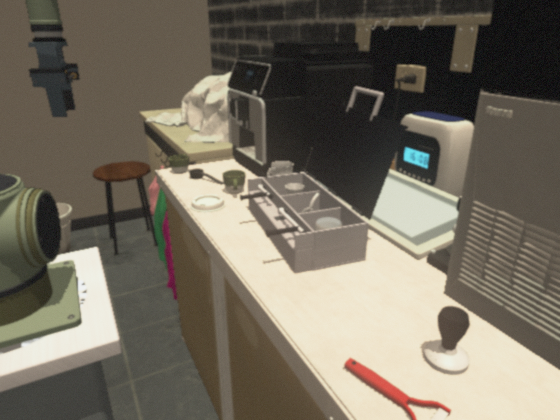

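View pics/top0.png

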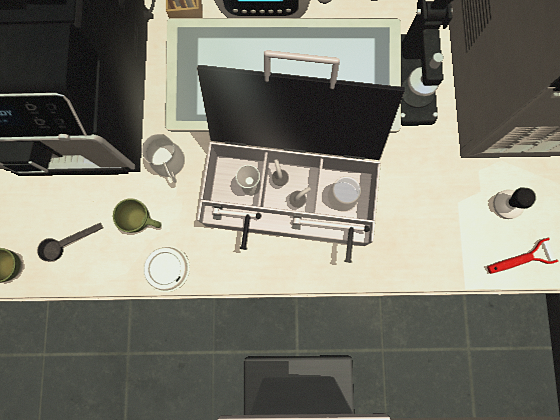

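View pics/wrist0.png

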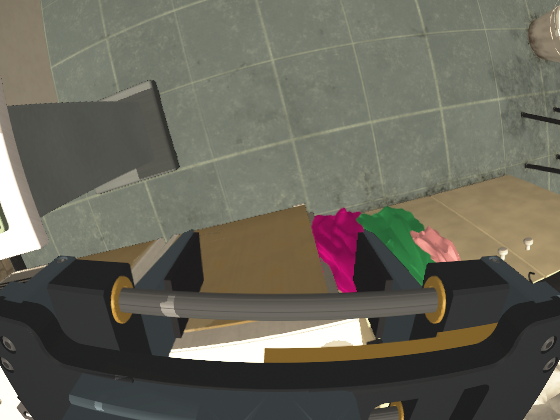

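Run:
```python
import pickle,cv2
s,d=pickle.load(open("cap0.pkl","rb"))
cv2.imwrite("pics/topz.png",cv2.resize(d["top"]["image"][130:280,190:390,::-1],(800,600),interpolation=cv2.INTER_CUBIC))
cv2.imwrite("pics/sidez.png",cv2.resize(d["side"]["image"][80:275,220:400,::-1],(554,600),interpolation=cv2.INTER_CUBIC))
cv2.imwrite("pics/topz2.png",cv2.resize(d["top"]["image"][40:165,190:410,::-1],(800,454),interpolation=cv2.INTER_CUBIC))
```

```text
(no output)
```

View pics/topz.png

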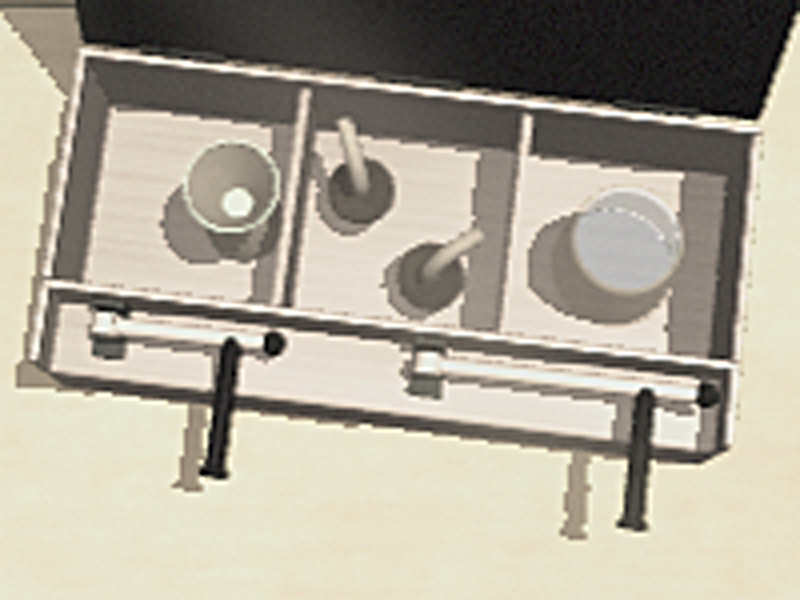

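View pics/sidez.png

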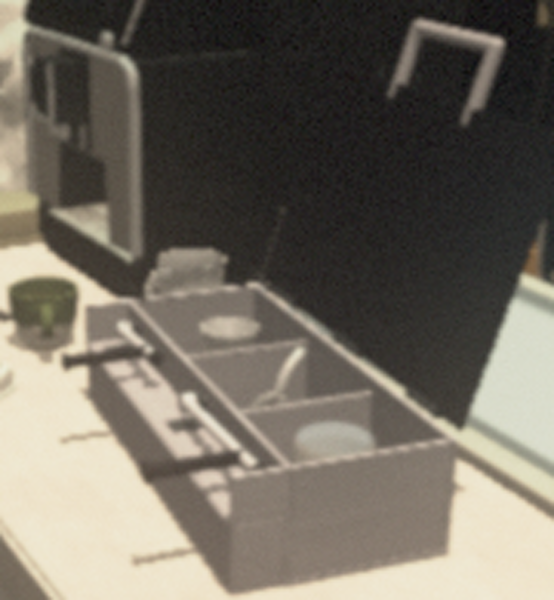

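View pics/topz2.png

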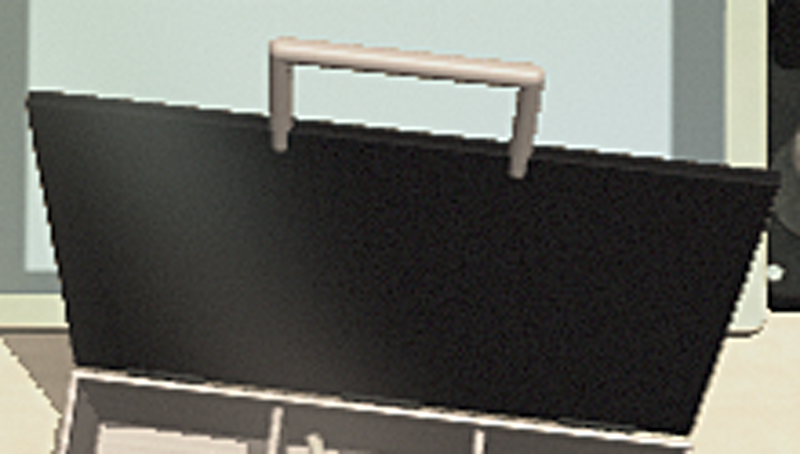

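```bash
cat > h.py <<'E'
import numpy as np,cv2,pickle
def ray(c,uv):
    R=cv2.Rodrigues(c["rvec"])[0];K=c["camera_matrix"]
    d=R.T@np.linalg.inv(K)@np.array([uv[0],uv[1],1.]);o=-R.T@c["tvec"];return o,d/np.linalg.norm(d)
def onz(c,uv,z):
    o,d=ray(c,uv);return o+d*(z-o[2])/d[2]
def tri(rs):
    A=sum(np.eye(3)-np.outer(d,d) for o,d in rs);b=sum((np.eye(3)-np.outer(d,d))@o for o,d in rs);p=np.linalg.solve(A,b)
    return p,[np.linalg.norm(np.cross(p-o,d)) for o,d in rs]
def proj(c,P): return cv2.projectPoints(np.array(P,float).reshape(-1,3),c["rvec"],c["tvec"],c["camera_matrix"],None)[0].reshape(-1,2)
tz=lambda u,v:((u+.5)/4-.5+190,(v+.5)/4-.5+130)
sz=lambda u,v:((u+.5)*180/554-.5+220,(v+.5)*195/600-.5+80)
tz2=lambda u,v:((u+.5)*220/800-.5+190,(v+.5)*125/454-.5+40)
E
python3 - <<'E'
from h import *
s,d=pickle.load(open("cap0.pkl","rb"));t=d["top"];S=d["side"]
for n,uv,z in [("BL",(83,47),.082),("BR",(760,128),.082),("FL",(42,287),.082),("FR",(737,365),.082),("pegend",(633,525),.067),("peg0",(645,393),.067),("piv",(427,352),.067),("tip",(718,395),.067),("spiv",(103,313),.067),("sptip",(285,345),.067)]:
    print(n,onz(t,tz(*uv),z).round(4))
print("cam",ray(t,(0,0))[0])
print("handle L",tri([ray(t,tz2(272,45)),ray(S,sz(500,42))]) )
print("handle L",tri([ray(t,tz2(272,45)),ray(S,sz(422,25))]) ,"R",tri([ray(t,tz2(542,73)),ray(S,sz(500,42))]))
print("pegend",tri([ray(t,tz(633,525)),ray(S,sz(143,470))]))
print("BR",tri([ray(t,tz(760,128)),ray(S,sz(455,440))]))
E
```

```text
BL [0.6551 0.165  0.082 ]
BR [ 0.6094 -0.1485  0.082 ]
FL [0.5408 0.1823 0.082 ]
FR [ 0.4991 -0.1323  0.082 ]
pegend [ 0.4291 -0.0845  0.067 ]
peg0 [ 0.4892 -0.0924  0.067 ]
piv [0.51   0.0069 0.067 ]
tip [ 0.4877 -0.1256  0.067 ]
spiv [0.5311 0.1567 0.067 ]
sptip [0.5145 0.0723 0.067 ]
cam [0.36861085 0.01878243 0.92191482]
handle L (array([0.74929412, 0.03777397, 0.27884362]), [np.float64(0.025989174643506602), np.float64(0.025989174643506634)])
handle L (array([0.71579946, 0.04979017, 0.2996547 ]), [np.float64(0.0024759044316315397), np.float64(0.002475904431631566)]) R (array([ 0.69845611, -0.05528329,  0.30233925]), [np.float64(0.001120986151684238), np.float64(0.0011209861516841711)])
pegend (array([ 0.42906263, -0.08377213,  0.0742599 ]), [np.float64(0.000472132311974106), np.float64(0.0004721323119740127)])
BR (array([ 0.61035246, -0.14912222,  0.08124649]), [np.float64(0.000824866135350569), np.float64(0.0008248661353506745)])
```

Run:
```python
from h import *
s,d=pickle.load(open("cap0.pkl","rb"));t=d["top"];S=d["side"]
print("display",tri([ray(t,(268,4)),ray(S,(416,158))]))
print("tray backright",tri([ray(t,(400,20)),ray(S,(463,205))]))
```

```text
display (array([0.92131442, 0.05119012, 0.11073498]), [np.float64(0.003799172943607592), np.float64(0.0037991729436077392)])
tray backright (array([ 0.86302658, -0.18344485,  0.09282118]), [np.float64(0.025631113112867053), np.float64(0.02563111311286713)])
```

Call:
arm_command(
  increments=[
    [[0,0,0],-6,0.5],
    [[-0.0165,-0.0248,0],0,0.5],
    [[-0.0165,-0.0248,0],0,0.5],
    [[-0.0165,-0.0248,0],0,0.5],
    [[-0.0165,-0.0248,0],0,0.5],
    [[-0.0165,-0.0248,0],0,0.5],
    [[-0.0165,-0.0248,0],0,0.5],
    [[-0.0165,-0.0248,0],0,0.5],
    [[-0.0165,-0.0248,0],0,0.5],
    [[-0.0165,-0.0248,0],0,0.5],
    [[-0.0165,-0.0248,0],0,0.5],
    [[-0.0165,-0.0248,0],0,0.5],
  ],
)

```text
clock: 1.15
position: [0.2814, 0.2607, 0.2138]
tool_rot: [0.07, 0.998, -0.0, -0.0]
wrist_force: [-0.1, 0.5, -0.9]
grip_width: 0.5
```

Call:
arm_command(
  increments=[
    [[-0.02,-0.03,0],0,0.5],
    [[-0.02,-0.03,0],0,0.5],
    [[-0.02,-0.03,0],0,0.5],
    [[-0.02,-0.03,0],0,0.5],
    [[-0.02,-0.03,0],0,0.5],
    [[-0.02,-0.03,0],0,0.5],
    [[-0.02,-0.03,0],0,0.5],
    [[-0.02,-0.03,0.01],0,0.5],
    [[-0.02,-0.03,0.02],0,0.5],
    [[-0.02,-0.03,0.02],0,0.5],
    [[-0.0135,-0.0205,0.02],0,0.5],
    [[0,0,0],0,0.5],
  ],
)

```text
clock: 2.15
position: [0.4472, -0.0884, 0.1404]
tool_rot: [0.072, 0.997, -0.0, -0.003]
wrist_force: [-0.3, -0.3, -0.7]
grip_width: 0.501
```

Run:
```python
from bench import manip
from h import *
s=manip.read_state();print(s['position'],s['tool_rot'])
d={}
for n in ["side","top","wrist"]:
    c=manip.capture(n); d[n]=c
pickle.dump((s,d),open("cap1.pkl","wb"))
cv2.imwrite("pics/a.png",np.hstack([cv2.resize(d["wrist"]["image"],(400,300)),cv2.resize(d["side"]["image"][80:275,200:400],(308,300))])[:,:,::-1])
```

```text
[ 0.44718986 -0.08836866  0.14041597] [ 7.24597553e-02  9.97367765e-01 -1.91454432e-04 -2.66255509e-03]
```

View pics/a.png

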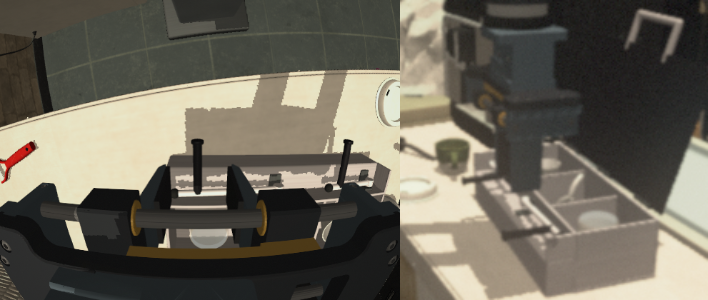

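Call:
arm_command(
  increments=[
    [[0,0.001,0.015],0,0.5],
    [[0,0,0.02],0,0.5],
    [[0,0,0.02],0,0.5],
    [[0,0,0.02],0,0.5],
    [[0,0,0.012],0,0.5],
    [[0,0,0.005],0,0.5],
    [[0,0,0],0,0.5],
  ],
)

```text
clock: 2.88
position: [0.4473, -0.0831, 0.052]
tool_rot: [0.07, 0.998, 0.0, -0.0]
wrist_force: [0.1, -0.7, 0.3]
grip_width: 0.499
```

Run:
```python
from bench import manip
from h import *
s=manip.read_state();print(s['position'],s['wrist_force'])
d={}
for n in ["side","wrist"]:
    c=manip.capture(n); d[n]=c
cv2.imwrite("pics/b.png",np.hstack([cv2.resize(d["wrist"]["image"],(400,300)),cv2.resize(d["side"]["image"][80:275,200:400],(308,300))])[:,:,::-1])
```

```text
[ 0.44727217 -0.08312663  0.05195017] [ 0.07855972 -0.69906883  0.26398737]
```

View pics/b.png

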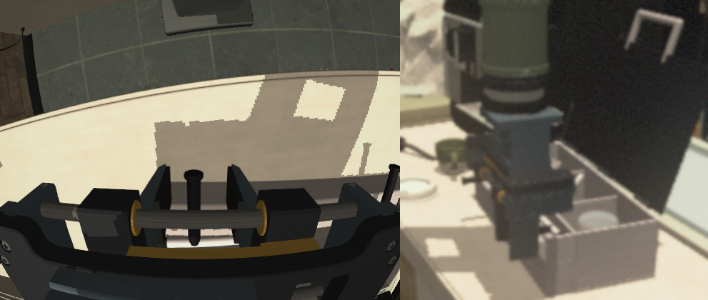

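Call:
arm_command(
  increments=[
    [[0,-0.004,0.004],0,0.5],
    [[0,0,0],0,0.3],
    [[0,0,0],0,0.1],
    [[0,0,0],0,0.0],
    [[0,0,0],0,0],
    [[0,0,0],0,0],
  ],
  force=10,
)

```text
clock: 3.48
position: [0.4473, -0.0882, 0.0481]
tool_rot: [0.071, 0.998, 0.0, 0.0]
wrist_force: [-0.5, 2.8, 0.8]
grip_width: 0.164
```

Call:
arm_command(
  increments=[
    [[0,0,0],0,0],
    [[0,0,0],0,0],
    [[0,0,0],0,0],
  ],
)

```text
clock: 3.73
position: [0.4479, -0.0872, 0.048]
tool_rot: [0.071, 0.997, 0.001, 0.001]
wrist_force: [1.5, 4.7, -0.3]
grip_width: 0.105
```

Run:
```python
from bench import manip
from h import *
s=manip.read_state();print(s['position'],s['wrist_force'],s['grip_width'])
d={}
for n in ["side","wrist"]:
    c=manip.capture(n); d[n]=c
cv2.imwrite("pics/c.png",np.hstack([cv2.resize(d["wrist"]["image"],(400,300)),cv2.resize(d["side"]["image"][80:275,200:400],(308,300))])[:,:,::-1])
```

```text
[ 0.44787836 -0.0872163   0.04802655] [ 1.51545571  4.66962632 -0.25209723] 0.10492409657544133
```

View pics/c.png

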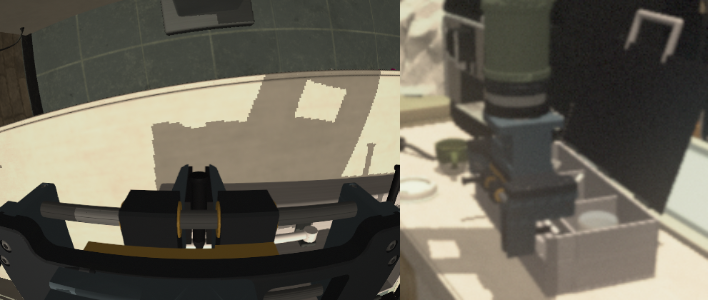

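Call:
arm_command(
  increments=[
    [[0,0.0004,-0.009],0,0],
    [[0,0.0012,-0.0089],0,0],
    [[0,0.002,-0.0088],0,0],
    [[0,0.0028,-0.0086],0,0],
    [[0,0.0035,-0.0083],0,0],
    [[0,0.0043,-0.0079],0,0],
    [[0,0.005,-0.0075],0,0],
    [[0,0.0056,-0.007],0,0],
    [[0,0.0062,-0.0065],0,0],
    [[0,0.0068,-0.0059],0,0],
    [[0,0.0073,-0.0053],0,0],
  ],
  force=12,
)

```text
clock: 4.75
position: [0.4548, -0.0402, 0.1298]
tool_rot: [0.071, 0.997, 0.003, 0.001]
wrist_force: [9.4, 10.3, -19.4]
grip_width: 0.106
```

Run:
```python
from bench import manip
from h import *
s=manip.read_state();print(s['position'],s['wrist_force'],s['grip_width'])
d={}
for n in ["side","wrist"]:
    c=manip.capture(n); d[n]=c
cv2.imwrite("pics/e.png",np.hstack([cv2.resize(d["wrist"]["image"],(400,300)),cv2.resize(d["side"]["image"][80:275,200:400],(308,300))])[:,:,::-1])
```

```text
[ 0.45475853 -0.04021064  0.12978457] [  9.43251328  10.34844652 -19.42138121] 0.10576210646802946
```

View pics/e.png

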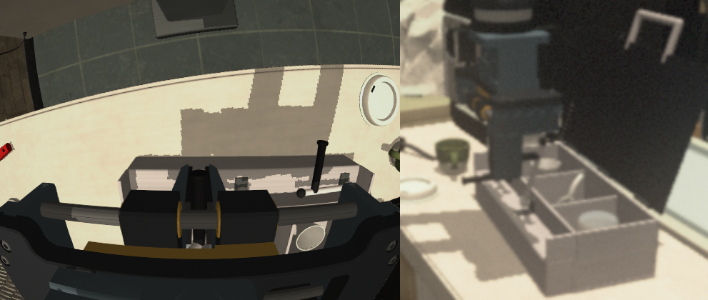

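Call:
arm_command(
  increments=[
    [[-0.001,0.0024,0.0019],0,0],
    [[0,0.0076,-0.0042],0,0],
    [[0,0.0079,-0.0036],0,0],
    [[0,0.0082,-0.0029],0,0],
    [[0,0.0084,-0.0021],0,0],
    [[0,0.0085,-0.0014],0,0],
  ],
)

```text
clock: 5.35
position: [0.4606, -0.0003, 0.1446]
tool_rot: [0.07, 0.998, 0.0, 0.0]
wrist_force: [-0.6, -1.2, 2.3]
grip_width: 0.106
```

Run:
```python
from bench import manip
s=manip.read_state();print(s['position'],s['wrist_force'],s['grip_width'])
```

```text
[ 4.60596566e-01 -3.14251757e-04  1.44587075e-01] [-0.56309279 -1.21725157  2.25816186] 0.10576728783046975
```

Call:
arm_command(
  increments=[
    [[0,0.0086,-0.0007],0,0],
    [[0,0.0087,0.0001],0,0],
    [[0,0.0086,0.0008],0,0],
    [[0,0.002,0.0003],0,0],
    [[0,0,0],0,0],
  ],
)

```text
clock: 5.77
position: [0.4643, 0.0257, 0.1438]
tool_rot: [0.069, 0.998, -0.002, -0.0]
wrist_force: [-2.2, -6.7, 5.1]
grip_width: 0.104
```

Run:
```python
from bench import manip
from h import *
s=manip.read_state();print(s['position'],s['wrist_force'],s['grip_width'])
d={}
for n in ["side","wrist"]:
    c=manip.capture(n); d[n]=c
cv2.imwrite("pics/f.png",np.hstack([cv2.resize(d["wrist"]["image"],(400,300)),cv2.resize(d["side"]["image"][80:275,200:400],(308,300))])[:,:,::-1])
```

```text
[0.46429397 0.02568795 0.14379128] [-2.22388744 -6.73376874  5.10154336] 0.10414845022854756
```

View pics/f.png

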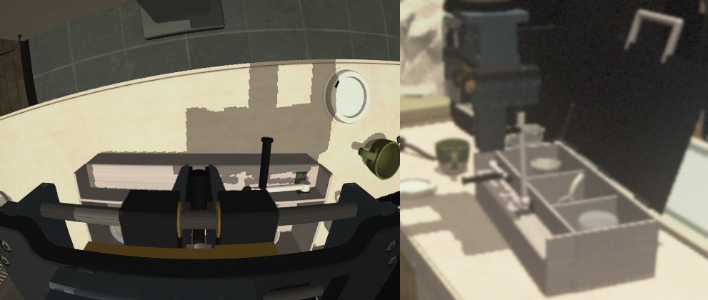

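Call:
arm_command(
  increments=[
    [[0,-0.001,0],0,0.3],
    [[0,0,0],0,0.4],
    [[0,0,0],0,0.4],
    [[0,0,-0.01],0,0.4],
    [[0,0,-0.02],0,0.4],
    [[0,0,-0.03],0,0.4],
    [[0,0,-0.03],0,0.4],
    [[0,0,-0.03],0,0.4],
    [[0,0,-0.03],0,0.4],
    [[0,0,-0.03],0,0.4],
    [[0,0,-0.021],0,0.4],
  ],
)

```text
clock: 6.78
position: [0.4649, 0.0261, 0.3471]
tool_rot: [0.07, 0.998, 0.001, 0.002]
wrist_force: [-0.3, 0.5, 0.3]
grip_width: 0.406
```

Run:
```python
from bench import manip
from h import *
s=manip.read_state();print(s['position'],s['wrist_force'],s['grip_width'])
d={}
for n in ["side","top","wrist"]:
    c=manip.capture(n); d[n]=c
pickle.dump((s,d),open("cap2.pkl","wb"))
cv2.imwrite("pics/g.png",np.hstack([cv2.resize(d["wrist"]["image"],(400,300)),cv2.resize(d["side"]["image"][80:275,200:400],(308,300))])[:,:,::-1])
```

```text
[0.46489854 0.02608176 0.34707805] [-0.31541585  0.47347654  0.2671696 ] 0.405595322008741
```

View pics/g.png

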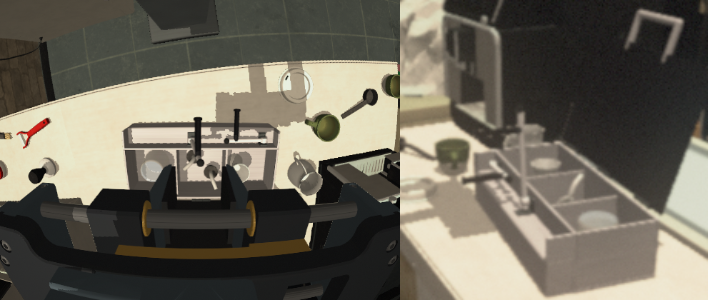

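Run:
```python
from h import *
s,d=pickle.load(open("cap2.pkl","rb"));S=d["side"]
ex=np.array([.9899,-.1415,0]);ey=np.array([.1415,.9899,0]);p=np.array([.4620,.0125,.066])+.047*ex
for th in (1.45,1.57,1.65,1.71):
    P=p+.133*(-np.cos(th)*-1*-1*ey+np.sin(th)*np.array([0,0,1.]))
    print(th,proj(S,[p,P]).round(1).tolist())
cv2.imwrite("pics/h.png",cv2.resize(S["image"][140:220,250:320,::-1],(525,600),interpolation=cv2.INTER_CUBIC))
```

```text
1.45 [[281.3, 211.0], [284.1, 152.2]]
1.57 [[281.3, 211.0], [281.3, 149.7]]
1.65 [[281.3, 211.0], [279.5, 148.6]]
1.71 [[281.3, 211.0], [278.2, 148.0]]
```

View pics/h.png

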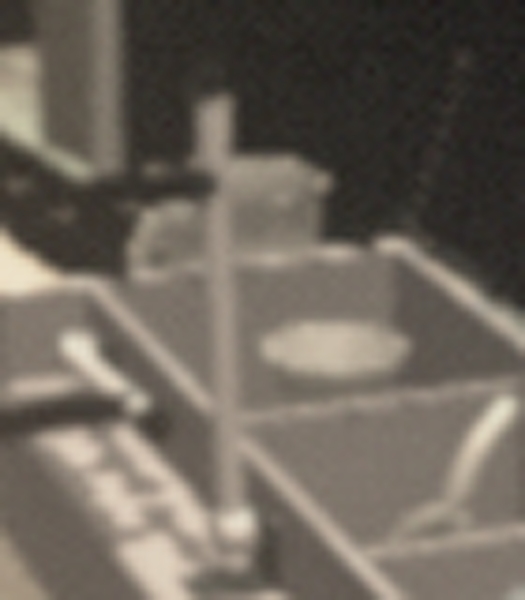

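Call:
arm_command(
  increments=[
    [[-0.02,0.001,0],0,0.4],
    [[-0.03,0.001,0],0,0.4],
    [[-0.03,0.001,0],0,0.4],
    [[-0.03,0.001,0],0,0.4],
    [[-0.03,0.001,0],0,0.4],
    [[-0.03,0,0],0,0.4],
    [[-0.03,0,0],0,0.4],
    [[-0.025,0,0],0,0.4],
    [[-0.015,0,0],0,0.4],
    [[0,0,0],0,0.4],
  ],
)

```text
clock: 7.77
position: [0.7047, -0.0035, 0.3394]
tool_rot: [0.071, 0.997, 0.0, -0.003]
wrist_force: [-0.1, 0.8, -0.5]
grip_width: 0.398
```

Call:
arm_command(
  increments=[
    [[0,0,0],7,0.4],
    [[0,0,0],7,0.4],
    [[0,0,0],7,0.4],
    [[0,0,0],7,0.4],
    [[0,0,0],7,0.4],
    [[0,0,0],7,0.4],
    [[0,0,0],7,0.4],
    [[0,0,0],7,0.4],
    [[0,0,0],7,0.4],
    [[0,0,0],7,0.4],
    [[0,0,0],7,0.4],
    [[0,0,0],7,0.4],
  ],
)

```text
clock: 8.77
position: [0.7013, -0.0027, 0.3431]
tool_rot: [0.722, 0.692, -0.001, -0.001]
wrist_force: [-0.7, -0.6, -0.7]
grip_width: 0.398
```

Call:
arm_command(
  increments=[
    [[0,0,0],6,0.4],
    [[0,0,0],0,0.4],
  ],
)

```text
clock: 8.93
position: [0.7014, -0.0028, 0.3433]
tool_rot: [0.756, 0.655, -0.001, -0.001]
wrist_force: [0.3, -0.5, 0.5]
grip_width: 0.4
```

Run:
```python
from bench import manip
from h import *
s=manip.read_state();print(s['position'],s['tool_rot'],s['wrist_force'],s['grip_width'],s['q'])
d={}
for n in ["side","top","wrist"]:
    c=manip.capture(n); d[n]=c
pickle.dump((s,d),open("cap3.pkl","wb"))
cv2.imwrite("pics/i.png",np.hstack([cv2.resize(d["wrist"]["image"],(400,300)),cv2.resize(d["side"]["image"][30:275,200:440],(308,300))])[:,:,::-1])
```

```text
[ 0.70141162 -0.00281733  0.34325253] [ 0.75561832  0.65501068 -0.00086513 -0.00110211] [ 0.303782   -0.50492102  0.54014073] 0.39978545631052004 [-2.06402446e-02  5.02386484e-01  9.60306526e-01  4.78260607e-04
  1.68166124e+00  1.21813139e-01]
```

View pics/i.png

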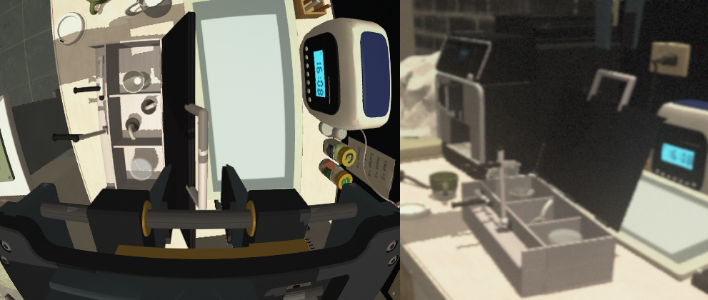

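Call:
arm_command(
  increments=[
    [[0,0.003,0.01],0,0.4],
    [[0,0,0.015],0,0.4],
    [[0,0,0.015],0,0.4],
    [[0,0,0.012],0,0.4],
    [[0,0,0.007],0,0.4],
    [[0,0,0.003],0,0.4],
    [[0,0,0],0,0.4],
  ],
)

```text
clock: 9.67
position: [0.7053, -0.0037, 0.2814]
tool_rot: [0.755, 0.656, -0.001, -0.001]
wrist_force: [-0.4, 0.5, 0.5]
grip_width: 0.398
```

Run:
```python
from bench import manip
from h import *
s=manip.read_state();print(s['position'],s['tool_rot'],s['wrist_force'],s['grip_width'])
d={}
for n in ["side","wrist"]:
    c=manip.capture(n); d[n]=c
cv2.imwrite("pics/j.png",np.hstack([cv2.resize(d["wrist"]["image"],(400,300)),cv2.resize(d["side"]["image"][30:155,300:440],(336,300))])[:,:,::-1])
```

```text
[ 0.7053268  -0.00370276  0.28137566] [ 7.55050250e-01  6.55666399e-01 -5.76591790e-04 -6.00109751e-04] [-0.35021005  0.47281952  0.54094932] 0.3982635898569032
```

View pics/j.png

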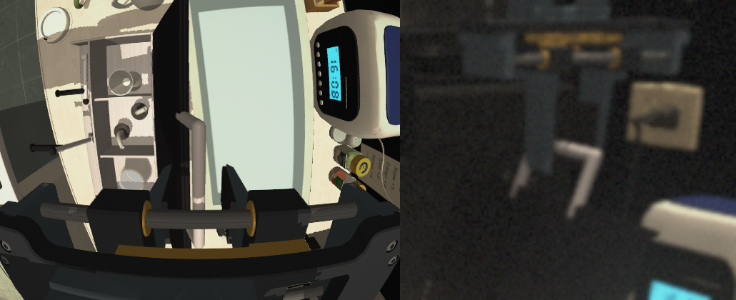

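Call:
arm_command(
  increments=[
    [[0,0,0],0,0.2],
    [[0,0,0],0,0.1],
    [[0,0,0],0,0.0],
    [[0,0,0],0,0],
    [[0,0,0],0,0],
    [[0,0,0],0,0],
    [[0,0,0],0,0],
  ],
  force=20,
)

```text
clock: 10.35
position: [0.7057, -0.0037, 0.2828]
tool_rot: [0.755, 0.656, 0.0, 0.0]
wrist_force: [0.6, 0.5, 1.5]
grip_width: 0.103
```

Run:
```python
from bench import manip
from h import *
s=manip.read_state();print(s['position'],s['tool_rot'],s['wrist_force'],s['moment'],s['grip_width'])
p=s['position']+[0,0,.0188]
ex=np.array([.9899,-.1415]);h=np.array([.6323,.0083])
print((p[:2]-h)@ex,p[2]-.086)
```

```text
[ 0.70566742 -0.00369078  0.28277092] [7.55164575e-01 6.55535190e-01 2.35419897e-04 1.54562356e-04] [0.64172212 0.46417341 1.52789242] [-0.1047447   0.14911028  0.03492439] 0.10293030308735367
0.07432310084280698 0.2155709186368935
```

```bash
cat > arc.py <<'E'
import sys,numpy as np
a,b,n=map(float,sys.argv[1:]);R=.225
p=np.linspace(a,b,int(n)+1)
print((np.diff(-R*np.cos(p))*1e3).round(1).tolist(),(np.diff(-R*np.sin(p))*1e3).round(1).tolist())
E
python3 arc.py 1.898 1.57 6;python3 arc.py 1.57 1.17 8; python3 arc.py 1.17 .85 8
```

```text
[-11.7, -11.9, -12.1, -12.2, -12.3, -12.3] [-3.6, -3.0, -2.3, -1.7, -1.0, -0.3]
[-11.2, -11.2, -11.2, -11.1, -11.0, -10.8, -10.7, -10.5] [0.3, 0.9, 1.4, 2.0, 2.5, 3.1, 3.6, 4.1]
[-8.2, -8.1, -7.9, -7.7, -7.5, -7.3, -7.1, -6.9] [3.7, 4.0, 4.3, 4.6, 4.9, 5.2, 5.5, 5.8]
```

Call:
arm_command(
  increments=[
    [[0,-0.006,-0.002],0,0],
    [[0,-0.0057,-0.0016],0,0],
    [[0,-0.0119,-0.003],0,0],
    [[0,-0.0121,-0.0023],0,0],
    [[0,-0.0122,-0.0017],0,0],
    [[0,-0.0123,-0.001],0,0],
    [[0,-0.0123,-0.0003],0,0],
  ],
)

```text
clock: 10.93
position: [0.6329, 0.0066, 0.295]
tool_rot: [0.755, 0.656, 0.0, 0.0]
wrist_force: [1.9, 0.4, -0.8]
grip_width: 0.106
```

```bash
cat > st.py <<'E'
from bench import manip
import numpy as np
s=manip.read_state();p=s['position']+[0,0,.0188]
ex=np.array([.9899,-.1415]);h=np.array([.6323,.0083])
a,u=(p[:2]-h)@ex,p[2]-.086
f=s['wrist_force']
print("back",a.round(4),"up",u.round(4),"R",np.hypot(a,u).round(4),"phi",np.arctan2(u,-a).round(3),"F back",f[:2]@ex,"lat",f[:2]@[.1415,.9899],"z",f[2],s['grip_width'],s['tool_rot'].round(3))
E
python3 st.py
```

```text
back 0.0009 up 0.2278 R 0.2278 phi 1.575 F back 1.827636419740081 lat 0.6661382679874791 z -0.8140611089352012 0.10612760150145525 [0.755 0.656 0.    0.   ]
```

Call:
arm_command(
  increments=[
    [[0,-0.0112,0.0003],0,0],
    [[0,-0.0112,0.0009],0,0],
    [[0,-0.0112,0.0014],0,0],
    [[0,-0.0111,0.002],0,0],
    [[0,-0.011,0.0025],0,0],
    [[0,-0.0108,0.0031],0,0],
    [[0,-0.0107,0.0036],0,0],
    [[0,-0.0105,0.0041],0,0],
  ],
)

```text
clock: 11.6
position: [0.5457, 0.0191, 0.2766]
tool_rot: [0.755, 0.656, 0.0, 0.0]
wrist_force: [0.6, 0.7, 0.6]
grip_width: 0.104
```

```bash
python3 st.py
```

```text
back -0.0872 up 0.2094 R 0.2268 phi 1.176 F back 0.4973498540863985 lat 0.8208820456832436 z 0.5598125059988314 0.10440303933211131 [0.755 0.656 0.    0.   ]
```

Call:
arm_command(
  increments=[
    [[0,-0.0082,0.0037],0,0],
    [[0,-0.0081,0.004],0,0],
    [[0,-0.0079,0.0043],0,0],
    [[0,-0.0077,0.0046],0,0],
    [[0,-0.0075,0.0049],0,0],
    [[0,-0.0073,0.0052],0,0],
    [[0,-0.0071,0.0055],0,0],
    [[0,-0.0069,0.0058],0,0],
    [[0,0,0],0,0],
  ],
)

```text
clock: 12.35
position: [0.485, 0.0277, 0.2369]
tool_rot: [0.755, 0.656, -0.001, -0.001]
wrist_force: [-1.4, 2.1, -1.5]
grip_width: 0.105
```

```bash
python3 st.py; python3 arc.py .85 .72 8
python3 - <<'E'
from bench import manip
from h import *
d={}
for n in ["side","wrist"]:
    c=manip.capture(n); d[n]=c
cv2.imwrite("pics/k.png",np.hstack([cv2.resize(d["wrist"]["image"],(400,300)),cv2.resize(d["side"]["image"][80:275,200:400],(308,300))])[:,:,::-1])
E
```

```text
back -0.1486 up 0.1697 R 0.2256 phi 0.852 F back -1.7093425623414817 lat 1.9095741248157212 z -1.54446558212992 0.1048497521720678 [ 0.755  0.656 -0.001 -0.001]
[-2.7, -2.7, -2.6, -2.6, -2.6, -2.5, -2.5, -2.4] [2.4, 2.5, 2.5, 2.6, 2.6, 2.6, 2.7, 2.7]
```

View pics/k.png

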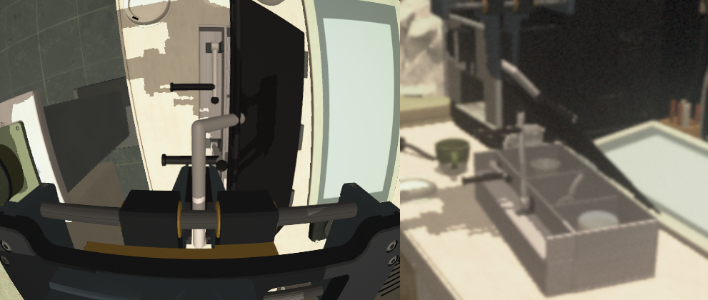

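Call:
arm_command(
  increments=[
    [[0,-0.0027,0.0024],0,0],
    [[0,-0.0027,0.0025],0,0],
    [[0,-0.0026,0.0025],0,0],
    [[0,-0.0026,0.0026],0,0],
    [[0,-0.0013,0.0013],0,0],
    [[0,0,0],0,0],
    [[0,0,0],0,0],
  ],
)

```text
clock: 13.03
position: [0.475, 0.0291, 0.227]
tool_rot: [0.755, 0.656, -0.0, -0.0]
wrist_force: [-0.8, 1.1, -1.0]
grip_width: 0.101
```

```bash
python3 st.py
```

```text
back -0.1586 up 0.1598 R 0.2252 phi 0.789 F back -0.9745771359856321 lat 0.9929209594373096 z -0.9630470931015664 0.10096293691544986 [ 0.755  0.656 -0.    -0.   ]
```

Call:
arm_command(
  increments=[
    [[0,-0.0013,0.0013],0,0],
    [[0,-0.0013,0.0013],0,0],
    [[0,-0.0012,0.0013],0,0],
    [[0,-0.0012,0.0013],0,0],
    [[0,-0.0012,0.0013],0,0],
    [[0,0,0],0,0],
    [[0,0,0],0,0],
  ],
)

```text
clock: 13.62
position: [0.4709, 0.0297, 0.2224]
tool_rot: [0.755, 0.656, 0.002, 0.002]
wrist_force: [1.2, -0.1, 6.2]
grip_width: 0.106
```

```bash
python3 st.py
```

```text
back -0.1628 up 0.1552 R 0.2249 phi 0.762 F back 1.248650729084721 lat 0.061619017041215064 z 6.232857193460556 0.10630194380447977 [0.755 0.656 0.002 0.002]
```

Call:
arm_command(
  increments=[
    [[0,0,-0.0012],0,0],
    [[0,0,0],0,0],
  ],
)

```text
clock: 13.78
position: [0.471, 0.0297, 0.2226]
tool_rot: [0.755, 0.656, 0.002, 0.002]
wrist_force: [5.8, -0.0, 0.9]
grip_width: 0.107
```

```bash
python3 st.py
python3 - <<'E'
from bench import manip
from h import *
d={}
for n in ["side","wrist"]:
    c=manip.capture(n); d[n]=c
cv2.imwrite("pics/l.png",np.hstack([cv2.resize(d["wrist"]["image"],(400,300)),cv2.resize(d["side"]["image"][80:275,200:400],(308,300))])[:,:,::-1])
E
```

```text
back -0.1627 up 0.1554 R 0.225 phi 0.762 F back 5.740915585166093 lat 0.8061538116615584 z 0.8950476954180181 0.10719149827470885 [0.755 0.656 0.002 0.002]
```

View pics/l.png

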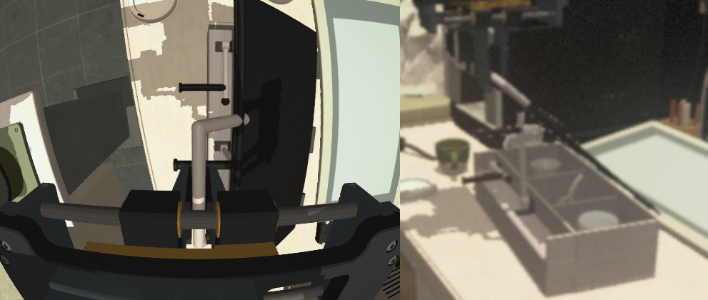

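Call:
arm_command(
  increments=[
    [[0,0.001,0],0,0],
    [[0,0,0],0,0.15],
    [[0,0,0],0,0.22],
    [[0,0,0],0,0.3],
    [[0,0,0],0,0.3],
    [[0,0,0],0,0.3],
  ],
)

```text
clock: 14.38
position: [0.4692, 0.0297, 0.2214]
tool_rot: [0.755, 0.656, -0.001, -0.001]
wrist_force: [-0.2, -0.3, 0.1]
grip_width: 0.298
```

```bash
python3 st.py
```

```text
back -0.1644 up 0.1542 R 0.2254 phi 0.753 F back -0.19888861470222896 lat -0.375005506125819 z 0.11429248544578202 0.29753335333981507 [ 0.755  0.656 -0.001 -0.001]
```

Free of contact; retreat straight up, then back.

Call:
arm_command(
  increments=[
    [[0,0,-0.005],0,0.3],
    [[0,0,-0.01],0,0.3],
    [[0,0,-0.015],0,0.3],
    [[0,0,-0.02],0,0.3],
    [[0,0,-0.025],0,0.3],
    [[0,0,-0.025],0,0.3],
    [[0,-0.02,-0.01],0,0.3],
    [[0,-0.03,0],0,0.3],
    [[0,-0.03,0],0,0.3],
    [[0,-0.03,0],0,0.3],
    [[0,-0.02,0],0,0.3],
    [[0,0,0],0,0.3],
  ],
)

```text
clock: 15.38
position: [0.3379, 0.0483, 0.3333]
tool_rot: [0.755, 0.656, 0.001, 0.0]
wrist_force: [-0.6, -0.1, -0.5]
grip_width: 0.302
```

```bash
python3 st.py
python3 - <<'E'
from bench import manip
from h import *
d={}
for n in ["side","top"]:
    c=manip.capture(n); d[n]=c
pickle.dump(d,open("cap4.pkl","wb"))
cv2.imwrite("pics/m.png",np.hstack([cv2.resize(d["top"]["image"],(400,300)),cv2.resize(d["side"]["image"][80:275,200:400],(308,300))])[:,:,::-1])
E
```

```text
back -0.297 up 0.2661 R 0.3988 phi 0.73 F back -0.5751194443194934 lat -0.1505472293269782 z -0.546338271024758 0.302066194604668 [0.755 0.656 0.001 0.   ]
```

View pics/m.png

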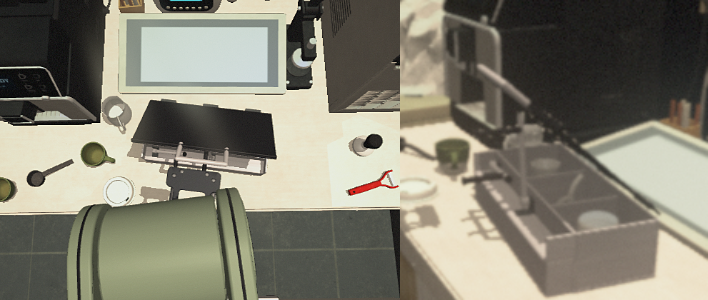

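Run:
```python
from h import *
d=pickle.load(open("cap4.pkl","rb"));S=d["side"]
ex=np.array([.9899,-.1415,0]);ey=np.array([.1415,.9899,0]);h=np.array([.6323,.0083,.086])
for q in (.65,.74,.85):
    c=h-.225*np.cos(q)*ex+np.array([0,0,.225*np.sin(q)])+.004*(np.sin(q)*ex+np.array([0,0,np.cos(q)]))
    print(q,proj(S,[c+.05*ey,c-.05*ey]).round(1).tolist())
cv2.imwrite("pics/n.png",cv2.resize(S["image"][110:230,240:340,::-1],(500,600),interpolation=cv2.INTER_CUBIC))
```

```text
0.65 [[245.1, 131.2], [259.1, 142.7]]
0.74 [[251.0, 123.3], [265.8, 133.9]]
0.85 [[259.2, 114.4], [274.9, 124.1]]
```

View pics/n.png

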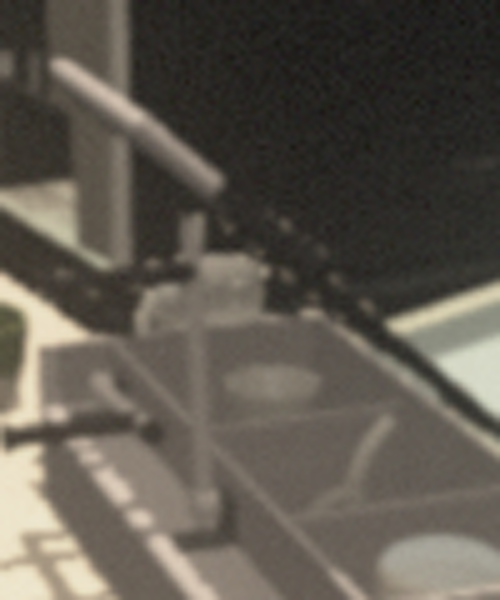

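The handle's left end appears at side-camera pixel (252,123). The prediction for lid angle 0.74 is (251,123). The long stay stands under the lid and the short one lies flat on the ledge.

Run:
```python
from bench import manip
print(manip.job_done(), manip.read_state()['clock'])
```

```text
the job is handed in; nothing more can be done
the job is handed in; nothing more can be done
```

The lid is propped half open on the long stay, the short stay is still folded, and I handed the job in shortly after 15.4 s on the clock.

- **What I did:** I gripped the long stay's peg and swung the stay up to its stop. I then gripped the lid's handle, brought the lid forward and lowered it until it rested on the stay. I let go and drew the arm clear.
- **Stay at its stop:** The reaction at the end of the swing was about 7 N. In the side view, the stay's lean matched about 1.7 rad.
- **Lid resting on the stay:** The force reading turned to about +6 N upward at a lid angle of about 0.74. After release, the handle's left end was within about a pixel of where 0.74 predicts in the side view. The wrist force away from the work was back near zero (about 0.5 N on each axis).
- **What was off:** Partway up, the stay's arc ran a few millimetres wide and the wrist force reached about 24 N. I corrected the path and the force fell to about 3 N.

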